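Lock the strainer into the paint pot

ROBOT

A 6-joint arm with a two-finger parallel gripper is mounted at the origin on the work surface. World frame = base frame: x ahead of the robot, y to its left, z up, the work surface at z = 0. Lengths are in mm, angles in rad, forces in N, time in s.
With the tool pointing down it reaches from about 275 to 825 mm from the base axis. Payload 5.2 kg.
Tool frame: the origin (TCP) lies at the very end of the fingers, on their centre line; the grasp point (between the pads) lies arm.pinch_z behind it (arm.pinch_z is the distance from the TCP to the grasp point, in mm); z points along the fingers, y is the line along which they close (so a half turn about z gives the same grasp; the last joint's range is limited). The gripper opens to 93 mm and grips with 3 to 60 N. Pads are 15 mm wide; open, the fingers measure 128 mm over their backs; the gripper's body (75 mm by 188 mm) begins 65 mm behind the grasp point.
Start: joints at [-1.424, 0.259, 1.535, -0, 1.348, -0.203], TCP at [188.511, -516.69, 218.653] pointing down, gripper open.
Joint ranges: [-3.14, 3.14], [-0.91, 2.08], [0.19, 2.58], [-1.22, 4.36], [0.22, 2.71], [-3.12, 3.12]. Speed limits (rad/s): [2.57, 2.57, 3.14, 3.14, 3.14, 3.14].

INTERFACE

Orientations are given as a unit quaternion [w, x, y, z].
In Python, from cell import arm, vision gives the robot as it stands.
- The arm moves only by the tool drive_tool, never from a script. Its arguments are lists of equal length, an entry for each row: "delta_pos": the shift along the tool's x, y, z as a fraction of full scale, a list of three; "rotation": the turn, a rotation vector about the tool's x, y, z as a fraction of full scale, a list of three; "claw": the opening, from 0 (shut) to 1 (fully open). In form: {"delta_pos": [[x, y, z], ...], "rotation": [[wx, wy, wz], ...], "claw": [claw, ...]}. A call has 1 to 10 rows; each row is the pose to reach, as a shift and turn from the pose commanded when the call began, along the tool's axes at that moment; what a row does not reach only later rows make up. Full scale, the value 1, is 0.1 m for a shift and 30 degrees for a turn. A row lasts 1/10 s, in which the tool goes at most 50 mm and 8.59 degrees, less where a joint would pass 70% of its speed; a pose out of reach is approached as far as the arm can. A call with a number of a shift or a turn outside -1 to 1 is refused whole. A call with a gripper value outside its range is refused whole. The fingers move at their own pace and stop on an object; "newtons" is the grip in N (left out, the last holds). Time passes only in rows, so rows that repeat a pose let the fingers close. It gives the time, the measured TCP pose, the force, the opening and the grip force at its end, in the units of the state.
- arm.read_state(): the state, without advancing time (a new reading comes with each control period).
- vision.camera(name): name is "scene" or "top"; returns the picture (400x640x3 uint8, red, green, blue); there is no depth.
- vision.get_calibration(name): a dict with "fx", "fy", "cx", "cy" (pixels), "k1" (the pictures are not rectified: a ray, as slopes to the right and down, at radius r is drawn at 1 + k1 r^2 times it, then the intrinsics apply), "world_from_camera" (4x4, takes a point from camera to world coordinates). Camera axes: x right, y down, z forward; pixel columns grow to the right and rows downward; lengths in mm; the calibration is good to about 2 mm. A picture is of the moment at which its call begins. get_calibration takes no time and is no camera call.
- arm.hand_in(): hands the job in; it is judged then, once.
The state is a dict: "clock": time; "qpos": joint angles; "joint_vel": joint speeds; "joint_torque": joint torques, N m; "tcp_pos": TCP position; "ee_rot": TCP orientation; "contact_force": force on the tool from outside, world axes, zero at the start; "moment": the same for the moment, N m; "gripper_width": opening from 0.0 (shut) to 1.0 (fully open); "gripper_force": force on a finger pad.
Only numpy, scipy, OpenCV 4.12 (cv2) and the standard library are available. Lean on these libraries where they do the work, as an engineer would, in place of code of your own. Each camera call takes 0.05 s, during which the arm holds its last target. There are 200 camera calls.

TASK

Take the strainer with the bar handle and the two side lugs, hang it in the mouth of the paint pot with its lugs in the two gaps between the hooks, then twist it clockwise (seen from above) under the hooks, feeling with a light downward push, until both lugs drop into the locking notches; let go and leave it locked, level and at rest. Work gently: push the strainer against the pot with less than 25 N, never jam it or drop it in from above, and leave the other things on the bench where they are.

Things in the scene. Friction and masses are not known exactly. Their poses are not given: they have to be found in the camera images.
- strainer_bar (a point): Centre of the strainer's bar handle: 76 mm long (along x), 12 mm thick (y), 14 mm high, 42 mm above the cup's top, on two posts at x = +34 and -34 mm; grip it across y. z up; a half turn makes no difference. The strainer is a loose steel cup, 90 mm diameter, 46 mm high, with dark mesh top and chamfered foot, 0.2 to 0.42 kg, standing on the bench; the bar is 88 mm above its underside.
- strainer_lugs (a point): Point on the strainer's axis level with its two lugs, 38 mm above the underside, 50 mm below the bar's centre; axes as the bar. The lugs are 10 mm square bars, lower edges rounded 2 mm, along +x and -x, out to 63 mm from the axis. Hung on the ledge, this point is 5 mm above the ledge; with both lugs in the notches it is 3 mm below it.
- pot_collar (a point): Centre of the mouth of the fixed steel paint pot (140 mm diameter, on a grey 170 mm disc), at the height of the flat ring-shaped ledge the lugs slide on, 112 mm above the bench; z up. The ledge runs from 47 to 67 mm from the axis; the cup fits inside it with 2 mm to spare all round. The two open gaps between the hooks, 100 degrees wide, are centred on this frame's +x and -x: the lugs go down there.
- pot_hook (a point): Middle of the underside of one hook's roof (the one on pot_collar's -y side; the other is opposite), 15 mm above the ledge, 64 mm from the axis; axes as pot_collar. Each dark roof is 4 mm thick, spans 80 degrees, reaches in to 53 mm from the axis. Clockwise turning (from above) takes the lugs in under the roofs; a stop wall, 6 mm, closes each roof's far end.
- pot_notches (a point): Point on the pot's axis at the height of the floors of the two opposite notches, 13 mm wide, 8 mm below the ledge; axes as pot_collar, NOT turned with the notches. The notched ring is clamped differently each time: measured clockwise from pot_collar's x to the lug line, the notches lie anywhere from 66 to 114 degrees, to be found by feel: the strainer sinks 8 mm. The stop walls lie beyond them.
There are look-alikes about, which are no part of the job. Leave any blue or pink look-alike of the part that bears strainer_bar alone.

How it is judged:
By the outcome, as a careful person would: the job done as asked, in the order asked, and still so for the second after the job is handed in, with the robot touching nothing.
It also fails if it takes over 70 s, if anything falls off the work surface, if the arm or the gripper's body presses on something with over 40 N, if the wrist force passes 120 N, or if a joint passes its speed limit or range.

## Working session

There is one attempt and no reset: what is moved stays moved. The work goes in short steps, Python scripts to look and compute and a tool call to move; the robot and the scene stay as the last step left them, time stands still between calls to the robot, and variables do not carry over. Pictures are saved under pics/ and viewed, at most 10 in all, crops included, and the job is handed in when it is done.

Besides the shell and the picture viewer there is one more tool, called after "Request:" as name(argument=value, ...) on one line, values as JSON. drive_tool: Moves the arm, as the interface text tells. Shift numbers are shares of 0.1 m and turn numbers shares of 30 degrees, none past 1 either way. Its arguments: {"type":"object","properties":{"delta_pos":{"type":"array"},"rotation":{"type":"array"},"claw":{"type":"array"},"newtons":{"type":"number"}},"required":["delta_pos","rotation","claw"]}

```bash
mkdir -p pics
python3 - <<'E'
from cell import arm, vision
import cv2,json
for n in("scene","top"):
    im=vision.camera(n); cv2.imwrite(f"pics/{n}0.png",im[:,:,::-1]); c=vision.get_calibration(n); print(n,c)
print(arm.read_state(), arm.pinch_z)
E
```

```text
scene {'fx': 370.2649514450356, 'fy': 370.2649514450356, 'cx': 326.6812108335241, 'cy': 201.13838961596713, 'k1': -0.061717455672475774, 'world_from_camera': array([[ 4.28858528e-01,  4.85900794e-01, -7.61564693e-01,
         1.16285088e+03],
       [ 9.03365060e-01, -2.33893973e-01,  3.59479037e-01,
        -3.28825520e+02],
       [-3.45424186e-03, -8.42136585e-01, -5.39253225e-01,
         5.92278039e+02],
       [ 0.00000000e+00,  0.00000000e+00,  0.00000000e+00,
         1.00000000e+00]])}
top {'fx': 519.8186387694924, 'fy': 519.8186387694924, 'cx': 323.64842362472274, 'cy': 199.55041937896058, 'k1': -0.05650304254827281, 'world_from_camera': array([[ 1.25256526e-01, -9.67395804e-01,  2.20127602e-01,
         3.07101636e+02],
       [-9.92120525e-01, -1.22753228e-01,  2.50700609e-02,
        -4.85016583e+01],
       [ 2.76870201e-03, -2.21533300e-01, -9.75148876e-01,
         1.01809815e+03],
       [ 0.00000000e+00,  0.00000000e+00,  0.00000000e+00,
         1.00000000e+00]])}
{'clock': 0.1, 'qpos': array([-1.42378441e+00,  2.59249556e-01,  1.53595242e+00,  5.66702084e-05,
        1.34800341e+00, -2.02784747e-01]), 'joint_vel': array([-0.00049751, -0.00220939, -0.00308239, -0.00143067, -0.00050288,
       -0.00052077]), 'joint_torque': array([ 1.84600394e-03, -4.38207901e+01, -2.84642744e+01,  7.19493628e-02,
        3.63383896e-02, -5.68618100e-05]), 'tcp_pos': array([ 188.46634531, -516.19063781,  217.92042707]), 'ee_rot': array([-8.05286322e-04,  9.84745008e-01,  1.74001776e-01,  5.01028403e-05]), 'contact_force': array([ 0.66575425, -0.50842996,  0.28880446]), 'moment': array([ 0.00489614,  0.01261708, -0.02567749]), 'gripper_force': 0.0, 'gripper_width': 1.0011959606409282} 18.8
```

View pics/scene0.png

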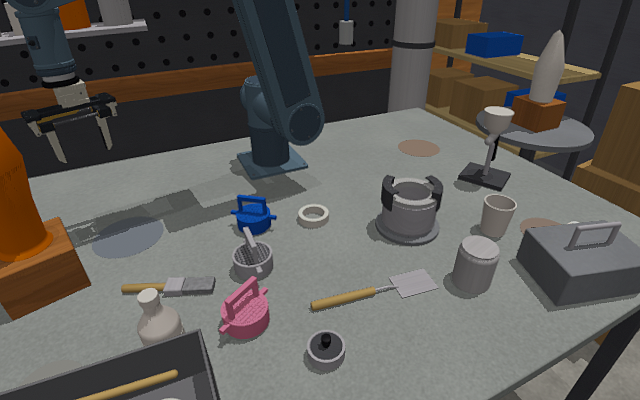

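View pics/top0.png

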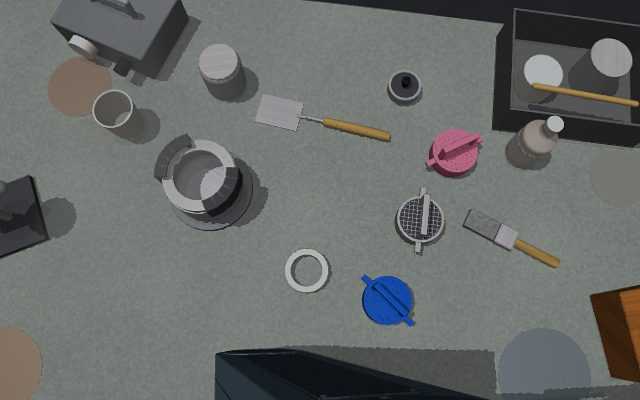

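Candidates in the top view: the grey steel strainer (421,219) with a bar and two lugs, the blue copy (388,300), the pink copy (456,152), and the small knobbed lid (405,86). I choose the grey one. The pot with hooks is at (202,178). Next I check both in one close crop.

Run:
```python
import cv2,numpy as np
t=cv2.imread("pics/top0.png"); s=cv2.imread("pics/scene0.png")
z=lambda im,x,y,w,h:cv2.resize(im[y:y+h,x:x+w],(400,300),interpolation=cv2.INTER_CUBIC)
a=np.hstack([z(t,380,179,80,80*3//4+0),z(t,140,125,128,96)])
b=np.hstack([z(s,212,220,80,60),z(s,360,165,100,75)])
cv2.imwrite("pics/crop0.png",np.vstack([a,b]))
```

```text
(no output)
```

View pics/crop0.png

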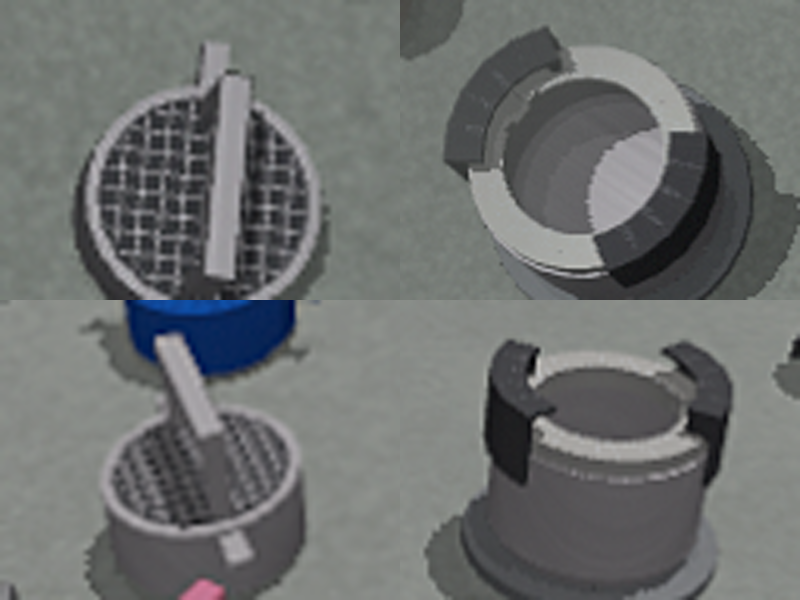

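The crop confirms the grey steel strainer: the top view shows the bar's ends at about (426,195) and (424,234), with a lug at each end. It also shows the pot with two dark hooks and light ledge arcs in the gaps. Now I measure both.

```bash
cat > h.py <<'E'
import cv2,numpy as np
from cell import arm,vision
from scipy.optimize import least_squares
def cast(n,px,z):
    c=vision.get_calibration(n);K=np.array([[c['fx'],0,c['cx']],[0,c['fy'],c['cy']],[0,0,1]])
    u=cv2.undistortPoints(np.float64(px).reshape(-1,1,2),K,np.array([c['k1'],0,0,0.]))[:,0]
    T=c['world_from_camera'];d=np.c_[u,np.ones(len(u))]@T[:3,:3].T
    return (T[:3,3]+d*((z-T[2,3])/d[:,2])[:,None])[:,:2]
def fit(P,r):
    return least_squares(lambda c:np.hypot(*(P-c).T)-r,P.mean(0),loss='soft_l1',f_scale=1.)
E
python3 - <<'E'
from h import *
t=cv2.imread("pics/top0.png"); s=cv2.imread("pics/scene0.png")
# hand-picked bar top-face corners (top: scale 5; scene: scale 5)
bt=np.array([[222,78],[249,74],[237,276],[205,274]])/5+[380,179]
bs=np.array([[155,338],[178,335],[222,425],[203,437]])/5+[212,160]; bs[:,1]=(np.array([338,335,425,437])-300)/5+220
for n,b in(("top",bt),("scene",bs)):
    w=cast(n,b,95); m=w.mean(0); d=(w[2]+w[3]-w[0]-w[1])/2
    print(n,"bar",m.round(1),"len",np.hypot(*d).round(1),"ang",np.degrees(np.arctan2(d[1],d[0])).round(1))
# hooks, top: roof corners [hook1 outer,inner / end a,b],[hook2]
h=np.array([[548,27],[565,65],[487,168],[445,160],[668,130],[708,131],[610,270],[593,235]],float)
h=(h-[400,0])/3.125+[140,125]
w=cast("top",h,131);print("corners",w.round(1).tolist(),"mean",w.mean(0).round(1))
h1,h2=w[:4].mean(0),w[4:].mean(0);d=h2-h1
print("hook line ang",np.degrees(np.arctan2(d[1],d[0])))
# bright ledge
for n,im,box in(("top",t,(150,130,100,90)),("scene",s,(370,170,80,70))):
    x,y,ww,hh=box;g=im[y:y+hh,x:x+ww].min(2)
    m=(g>175).astype(np.uint8); k,L,st,_=cv2.connectedComponentsWithStats(m)
    for i in range(1,k):
        if st[i,4]<60: continue
        p=np.argwhere(L==i)[:,::-1]+[x,y]
        P=cast(n,p,112); 
        print(n,"ledge area",st[i,4],"px",p.mean(0).round(1),"world",P.mean(0).round(1))
        np.save(f"pics/{n}{i}.npy",P)
    print(n,"gmax",g.max())
E
```

```text
top bar [ 512.2 -211.8] len 74.1 ang -179.4
scene bar [ 516.6 -209.3] len 73.6 ang 0.1
corners [[597.7, 234.3], [576.1, 220.2], [510.1, 253.2], [511.7, 278.1], [545.1, 154.6], [547.3, 131.8], [460.7, 173.2], [479.3, 186.2]] mean [528.5 204. ]
hook line ang -115.63176344779833
top gmax 180
scene gmax 189
```

Run:
```python
from h import *
t=cv2.imread("pics/top0.png"); s=cv2.imread("pics/scene0.png")
# subpixel radial edges around guess centre on z=112 plane
def proj(n,P):
    c=vision.get_calibration(n);T=np.linalg.inv(c['world_from_camera']);K=np.array([[c['fx'],0,c['cx']],[0,c['fy'],c['cy']],[0,0,1]])
    return cv2.projectPoints(np.float64(P),cv2.Rodrigues(T[:3,:3])[0],T[:3,3],K,np.array([c['k1'],0,0,0.]))[0][:,0]
for n,im in(("top",t),("scene",s)):
    g=cv2.cvtColor(im,cv2.COLOR_BGR2GRAY).astype(np.float32); c=np.array([528.5,204.]) 
    for it in range(3):
        pts=[]
        for a in np.radians(np.arange(0,360,3)):
            if abs(np.cos(a-np.radians(-25.6)))<np.cos(np.radians(42)): continue
            r=np.arange(38,56,.25);P=np.c_[c[0]+r*np.cos(a),c[1]+r*np.sin(a),0*r+112]
            q=proj(n,P).astype(np.float32);v=cv2.remap(g,q[:,0].copy(),q[:,1].copy(),cv2.INTER_LINEAR).ravel()
            dv=np.gradient(cv2.GaussianBlur(v[:,None],(1,9),2).ravel());k=dv.argmax()
            if dv[k]>1.5: pts.append(P[k,:2])
        f=fit(np.array(pts),47.);c=f.x
    print(n,"pot centre",c.round(1),len(pts),"rms",np.sqrt((f.fun**2).mean()).round(2))
    # angular roof extents at z=131, r 56..66
    for r0 in(57,62,67):
        a=np.arange(0,360,.5);A=np.radians(a)
        q=proj(n,np.c_[c[0]+r0*np.cos(A),c[1]+r0*np.sin(A),0*a+131]).astype(np.float32)
        v=cv2.remap(g,q[:,0].copy(),q[:,1].copy(),cv2.INTER_LINEAR).ravel()
        dk=v<95; e=np.flatnonzero(np.diff(dk.astype(int)));print(r0,[(a[i],int(dk[i+1])) for i in e])
# mask-based bar check (top): bright bar pixels
g=t.min(2)[185:245,405:445];m=(g>150).astype(np.uint8);k,L,st,ce=cv2.connectedComponentsWithStats(m)
print(st[1:][st[1:,4]>25].tolist())
```

```text
top pot centre [529.7 206.6] 56 rms 0.86
57 [(np.float64(18.5), 1), (np.float64(111.5), 0), (np.float64(201.0), 1), (np.float64(285.5), 0)]
62 [(np.float64(18.5), 1), (np.float64(110.0), 0), (np.float64(202.5), 1), (np.float64(284.5), 0)]
67 [(np.float64(20.0), 1), (np.float64(112.0), 0), (np.float64(141.0), 1), (np.float64(141.5), 0), (np.float64(202.5), 1), (np.float64(283.5), 0)]
scene pot centre [531.1 205.9] 56 rms 1.98
57 [(np.float64(8.5), 0), (np.float64(15.0), 1), (np.float64(105.5), 0), (np.float64(202.0), 1)]
62 [(np.float64(0.5), 0), (np.float64(10.0), 1), (np.float64(104.5), 0), (np.float64(201.5), 1)]
67 [(np.float64(3.5), 1), (np.float64(103.5), 0), (np.float64(203.5), 1), (np.float64(352.5), 0)]
[[0, 3, 25, 46, 248], [0, 15, 38, 45, 122]]
```

Request:
drive_tool(delta_pos=[[0.4, -0.17, 0], [0.82, -0.35, 0], [0.82, -0.35, 0]], rotation=[[0, 0, 0], [0, 0, 0], [0, 0, -0.2]], claw=[1, 1, 1])

```text
clock: 0.4
tcp_pos: [256.5, -451.7, 218.3]
ee_rot: [-0.001, 0.974, 0.227, 0.001]
contact_force: [0.2, -0.2, 0.6]
gripper_width: 0.996
gripper_force: 0.0
```

Request:
drive_tool(delta_pos=[[0.21, -0.07, 0], [0.42, -0.13, 0], [0.63, -0.2, 0], [0.84, -0.26, 0]], rotation=[[0, 0, -0.25], [0, 0, -0.5], [0, 0, -0.75], [0, 0, -1]], claw=[1, 1, 1, 1])

```text
clock: 0.8
tcp_pos: [318.0, -394.5, 218.2]
ee_rot: [-0.001, 0.882, 0.472, 0.0]
contact_force: [0.4, -0.4, 0.1]
gripper_width: 0.999
gripper_force: 0.0
```

Request:
drive_tool(delta_pos=[[0.21, 0.05, 0], [0.43, 0.1, 0], [0.64, 0.15, 0], [0.86, 0.2, 0]], rotation=[[0, 0, -0.25], [0, 0, -0.5], [0, 0, -0.75], [0, 0, -1]], claw=[1, 1, 1, 1])

```text
clock: 1.2
tcp_pos: [382.6, -334.4, 218.3]
ee_rot: [-0.0, 0.729, 0.684, 0.0]
contact_force: [0.5, 0.1, 0.4]
gripper_width: 1.001
gripper_force: 0.0
```

Request:
drive_tool(delta_pos=[[0.16, 0.15, 0], [0.32, 0.3, 0], [0.48, 0.45, 0], [0.64, 0.6, 0]], rotation=[[0, 0, -0.25], [0, 0, -0.5], [0, 0, -0.75], [0, 0, -1]], claw=[1, 1, 1, 1])

```text
clock: 1.6
tcp_pos: [446.9, -274.7, 218.2]
ee_rot: [-0.0, 0.527, 0.85, 0.0]
contact_force: [0.7, -0.4, -0.9]
gripper_width: 1.001
gripper_force: 0.0
```

Request:
drive_tool(delta_pos=[[0.06, 0.21, 0], [0.13, 0.42, 0], [0.2, 0.63, 0], [0.26, 0.84, 0]], rotation=[[0, 0, -0.25], [0, 0, -0.5], [0, 0, -0.75], [0, 0, -1]], claw=[1, 1, 1, 1])

```text
clock: 2.0
tcp_pos: [510.9, -214.4, 218.2]
ee_rot: [-0.001, 0.289, 0.957, 0.0]
contact_force: [-0.3, -0.7, 0.8]
gripper_width: 0.995
gripper_force: 0.0
```

Request:
drive_tool(delta_pos=[[0, 0, 0], [0, 0, 0], [0, 0, 0], [0, 0, 0]], rotation=[[0, 0, -0.25], [0, 0, -0.5], [0, 0, -0.75], [0, 0, -1]], claw=[0.6, 0.6, 0.6, 0.6])

```text
clock: 2.4
tcp_pos: [510.4, -215.0, 218.1]
ee_rot: [-0.0, 0.032, 0.999, 0.0]
contact_force: [0.8, -0.9, 0.3]
gripper_width: 0.707
gripper_force: 0.0
```

```bash
cat >> h.py <<'E'
def st(tx=None,ty=None,ta=None):
    s=arm.read_state();w,x,y,z=s['ee_rot'];from scipy.spatial.transform import Rotation as R
    M=R.from_quat([x,y,z,w]).as_matrix();th=np.degrees(np.arctan2(M[1,0],M[0,0]))
    print("t",round(s['clock'],2),"tcp",s['tcp_pos'].round(1),"th",th.round(2),"tilt",np.degrees(M[:2,2]).round(2),"q",s['qpos'].round(2),"F",s['contact_force'].round(1),"M",s['moment'].round(2),"w",round(s['gripper_width'],3),round(s['gripper_force'],1))
    if tx is not None:
        d=M.T@np.array([tx-s['tcp_pos'][0],ty-s['tcp_pos'][1],0]);print("tool shift mm",d.round(1),"rot z deg",((th-ta+180)%360-180).round(2))
E
python3 -c "
from h import *
st(514,-210.5,180)
cv2.imwrite('pics/s1.png',vision.camera('scene')[:,:,::-1])"
```

```text
t 2.4 tcp [ 510.4 -215.   218.1] th 176.37 tilt [-0.05  0.04] q [-0.6   0.27  1.53  0.    1.35 -2.11] F [ 0.8 -0.9  0.3] M [ 0.04 -0.17  0.03] w 0.707 0.0
tool shift mm [-3.3  4.8 -0. ] rot z deg -3.63
```

Request:
drive_tool(delta_pos=[[-0.035, 0.048, 0], [-0.035, 0.048, 0.3], [-0.035, 0.048, 0.6], [-0.035, 0.048, 0.9], [-0.035, 0.048, 0.9]], rotation=[[0, 0, -0.12], [0, 0, -0.12], [0, 0, -0.12], [0, 0, -0.12], [0, 0, -0.12]], claw=[0.4, 0.4, 0.4, 0.4, 0.4])

```text
clock: 2.95
tcp_pos: [511.5, -208.9, 124.4]
ee_rot: [-0.004, 0.004, 1.0, 0.003]
contact_force: [-0.9, -0.5, -0.2]
gripper_width: 0.403
gripper_force: 0.0
```

```bash
python3 -c "
from h import *
st(514,-210.5,180)
a=vision.camera('scene')[190:290,190:320,::-1];b=vision.camera('top')[160:260,370:500,::-1]
cv2.imwrite('pics/s2.png',cv2.resize(np.hstack([a,b]),(780,300),interpolation=cv2.INTER_CUBIC))"
```

```text
t 2.95 tcp [ 511.5 -208.9  124.4] th 179.51 tilt [-0.43  0.29] q [-0.59  0.35  1.65  0.    1.15 -2.15] F [-0.9 -0.5 -0.2] M [ 0.09 -0.12 -0.05] w 0.403 0.0
tool shift mm [-2.5 -1.5 -0. ] rot z deg -0.49
```

View pics/s2.png

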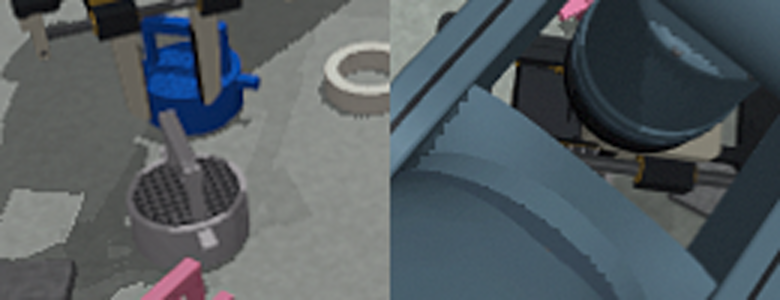

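The left half shows the open fingers, tips at about (138,110) and (208,100), straddling the grey bar (175,140) from above. The top view is hidden by the arm. I descend and grip.

Request:
drive_tool(delta_pos=[[-0.02, 0, 0.2], [-0.02, 0, 0.4], [-0.02, 0, 0.55], [-0.02, 0, 0.59], [-0.02, 0, 0.59]], rotation=[[0, 0, 0], [0, 0, 0], [0, 0, 0], [0, 0, 0], [0, 0, 0]], claw=[0.4, 0.4, 0.4, 0.4, 0.4])

```text
clock: 3.55
tcp_pos: [517.0, -211.3, 70.7]
ee_rot: [0.001, 0.003, 1.0, -0.0]
contact_force: [-0.6, 0.1, -0.1]
gripper_width: 0.4
gripper_force: 0.0
```

Request:
drive_tool(delta_pos=[[0, 0, 0], [0, 0, 0], [0, 0, 0], [0, 0, 0], [0, 0, 0], [0, 0, 0]], rotation=[[0, 0, 0], [0, 0, 0], [0, 0, 0], [0, 0, 0], [0, 0, 0], [0, 0, 0]], claw=[0.3, 0.2, 0.1, 0.1, 0.1, 0.1], newtons=30)

```text
clock: 4.15
tcp_pos: [516.7, -210.7, 70.1]
ee_rot: [0.0, 0.003, 1.0, 0.0]
contact_force: [0.0, 1.9, 4.0]
gripper_width: 0.124
gripper_force: 30.0
```

```bash
python3 -c "
from h import *
st(514,-210.5,180)"
```

```text
t 4.15 tcp [ 516.7 -210.7   70.1] th 179.64 tilt [0.04 0.  ] q [-0.59  0.41  1.71  0.    1.02 -2.15] F [0.  1.9 4. ] M [ 0.33 -0.14 -0.02] w 0.124 30.0
tool shift mm [ 2.7  0.2 -0. ] rot z deg -0.36
```

Request:
drive_tool(delta_pos=[[0, 0, -0.1], [0, 0, -0.3], [0, 0, -0.6], [0, 0, -0.9], [0, 0, -0.95], [0, 0, -0.95]], rotation=[[0, 0, 0], [0, 0, 0], [0, 0, 0], [0, 0, 0], [0, 0, 0], [0, 0, 0]], claw=[0.1, 0.1, 0.1, 0.1, 0.1, 0.1], newtons=35)

```text
clock: 4.75
tcp_pos: [516.6, -211.1, 165.1]
ee_rot: [0.001, 0.003, 1.0, -0.001]
contact_force: [-1.0, -0.3, -4.1]
gripper_width: 0.126
gripper_force: 35.0
```

Request:
drive_tool(delta_pos=[[0, 0, -0.3], [0, -0.1, -0.6], [0, -0.3, -0.7], [0, -0.6, -0.7], [0, -1, -0.7]], rotation=[[0, 0, 0], [0, 0, 0], [0, 0, 0], [0, 0, 0], [0, 0, 0]], claw=[0.1, 0.1, 0.1, 0.1, 0.1])

```text
clock: 5.25
tcp_pos: [515.3, -309.9, 232.8]
ee_rot: [-0.001, 0.002, 1.0, 0.001]
contact_force: [0.4, -0.8, -3.5]
gripper_width: 0.124
gripper_force: 35.0
```

Request:
drive_tool(delta_pos=[[0, -0.3, 0], [0, -0.65, 0], [0, -1, 0]], rotation=[[0, 0, 0], [0, 0, 0], [0, 0, 0]], claw=[0.1, 0.1, 0.1])

```text
clock: 5.55
tcp_pos: [514.2, -411.4, 231.4]
ee_rot: [-0.002, 0.003, 1.0, 0.002]
contact_force: [0.4, -0.1, -3.3]
gripper_width: 0.121
gripper_force: 35.0
```

Request:
drive_tool(delta_pos=[[0, -0.3, 0], [0, -0.65, 0], [0, -1, 0]], rotation=[[0, 0, 0], [0, 0, 0], [0, 0, 0]], claw=[0.1, 0.1, 0.1])

```text
clock: 5.85
tcp_pos: [513.6, -511.3, 231.0]
ee_rot: [-0.002, 0.003, 1.0, 0.002]
contact_force: [0.1, 0.0, -3.7]
gripper_width: 0.126
gripper_force: 35.0
```

Request:
drive_tool(delta_pos=[[-0.02, -0.3, 0], [-0.06, -0.65, 0], [-0.1, -0.9, 0], [-0.13, -1, 0], [-0.13, -1, 0]], rotation=[[0, 0, 0.2], [0, 0, 0.4], [0, 0, 0.6], [0, 0, 0.85], [0, 0, 0.85]], claw=[0.1, 0.1, 0.1, 0.1, 0.1])

```text
clock: 6.35
tcp_pos: [525.8, -612.0, 229.2]
ee_rot: [-0.002, 0.225, 0.974, 0.002]
contact_force: [-0.0, 0.1, -3.4]
gripper_width: 0.13
gripper_force: 35.0
```

```bash
python3 -c "
from h import *
st(530,206.4,154)
I=vision.camera('scene')[:,:,::-1];cv2.imwrite('pics/s3full.png',I)
J=vision.camera('top')[:,:,::-1];cv2.imwrite('pics/t3full.png',J)
cv2.imwrite('pics/s3.png',np.hstack([cv2.resize(I[100:250,320:500],(480,400)),cv2.resize(J[80:240,110:238],(320,400))]))"
```

```text
t 6.35 tcp [ 525.8 -612.   229.2] th 153.97 tilt [-0.21  0.28] q [-1.    0.77  0.68 -0.    1.69 -2.12] F [-0.   0.1 -3.4] M [ 0.03 -0.11 -0.04] w 0.13 35.0
tool shift mm [355.3 737.2   4.1] rot z deg -0.03
```

View pics/s3.png

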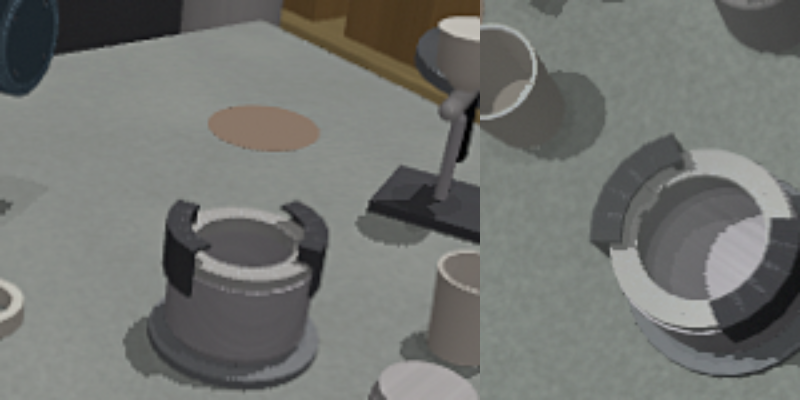

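I had the tool's y sign wrong and moved away from the pot. Nothing was touched (forces near 0). The picture shows the pot clear, with its hooks at the left and right of the ledge. I go back the same way.

Request:
drive_tool(delta_pos=[[0.1, 0.2, -0.2], [0.27, 0.55, -0.2], [0.44, 0.9, -0.2]], rotation=[[0, 0, 0], [0, 0, 0], [0, 0, 0]], claw=[0.1, 0.1, 0.1])

```text
clock: 6.75
tcp_pos: [526.3, -508.8, 254.6]
ee_rot: [0.0, 0.222, 0.975, 0.0]
contact_force: [1.4, 0.3, -3.3]
gripper_width: 0.125
gripper_force: 35.0
```

Request:
drive_tool(delta_pos=[[0.15, 0.3, 0], [0.3, 0.6, 0], [0.44, 0.9, 0]], rotation=[[0, 0, 0], [0, 0, 0], [0, 0, 0]], claw=[0.1, 0.1, 0.1])

```text
clock: 7.05
tcp_pos: [525.6, -407.3, 254.6]
ee_rot: [-0.0, 0.222, 0.975, 0.0]
contact_force: [0.0, 0.1, -3.7]
gripper_width: 0.126
gripper_force: 35.0
```

Request:
drive_tool(delta_pos=[[0.15, 0.3, 0], [0.3, 0.6, 0], [0.44, 0.9, 0]], rotation=[[0, 0, 0], [0, 0, 0], [0, 0, 0]], claw=[0.1, 0.1, 0.1])

```text
clock: 7.35
tcp_pos: [525.0, -307.3, 254.6]
ee_rot: [-0.0, 0.222, 0.975, 0.0]
contact_force: [0.0, -0.2, -3.7]
gripper_width: 0.125
gripper_force: 35.0
```

Request:
drive_tool(delta_pos=[[0.15, 0.3, 0], [0.3, 0.6, 0], [0.44, 0.9, 0]], rotation=[[0, 0, 0], [0, 0, 0], [0, 0, 0]], claw=[0.1, 0.1, 0.1])

```text
clock: 7.65
tcp_pos: [524.4, -207.3, 254.6]
ee_rot: [-0.0, 0.222, 0.975, 0.0]
contact_force: [0.4, 0.4, -2.9]
gripper_width: 0.125
gripper_force: 35.0
```

Request:
drive_tool(delta_pos=[[0.15, 0.3, 0], [0.3, 0.6, 0], [0.44, 0.9, 0]], rotation=[[0, 0, 0], [0, 0, 0], [0, 0, 0]], claw=[0.1, 0.1, 0.1])

```text
clock: 7.95
tcp_pos: [523.8, -107.3, 254.6]
ee_rot: [-0.0, 0.222, 0.975, 0.0]
contact_force: [1.1, -0.5, -3.5]
gripper_width: 0.129
gripper_force: 35.0
```

Request:
drive_tool(delta_pos=[[0.15, 0.3, 0], [0.3, 0.6, 0], [0.44, 0.9, 0]], rotation=[[0, 0, 0], [0, 0, 0], [0, 0, 0]], claw=[0.1, 0.1, 0.1])

```text
clock: 8.25
tcp_pos: [523.2, -7.4, 254.6]
ee_rot: [-0.0, 0.222, 0.975, 0.0]
contact_force: [0.9, -0.1, -3.6]
gripper_width: 0.125
gripper_force: 35.0
```

Request:
drive_tool(delta_pos=[[0.15, 0.3, 0], [0.3, 0.6, 0], [0.4, 0.8, 0], [0.44, 0.9, 0], [0.44, 0.9, 0]], rotation=[[0, 0, 0], [0, 0, 0], [0, 0, 0], [0, 0, 0], [0, 0, 0]], claw=[0.1, 0.1, 0.1, 0.1, 0.1])

```text
clock: 8.75
tcp_pos: [523.6, 91.8, 254.7]
ee_rot: [0.0, 0.222, 0.975, 0.0]
contact_force: [0.1, 0.4, -2.6]
gripper_width: 0.128
gripper_force: 35.0
```

```bash
python3 -c "
from h import *
st(530,206.4,154)
I=vision.camera('scene')[:,:,::-1];cv2.imwrite('pics/s4full.png',I)
J=vision.camera('top')[:,:,::-1];cv2.imwrite('pics/t4full.png',J)
cv2.imwrite('pics/s4.png',np.hstack([cv2.resize(I[80:260,250:466],(480,400)),cv2.resize(J[80:240,150:278],(320,400))]))"
```

```text
t 8.75 tcp [523.6  91.8 254.7] th 154.4 tilt [0.01 0.  ] q [-0.04  0.2   1.52  0.    1.42 -1.16] F [ 0.1  0.4 -2.6] M [-0.04 -0.15  0.  ] w 0.128 35.0
tool shift mm [ 43.7 106.1   0. ] rot z deg 0.4
```

View pics/s4.png

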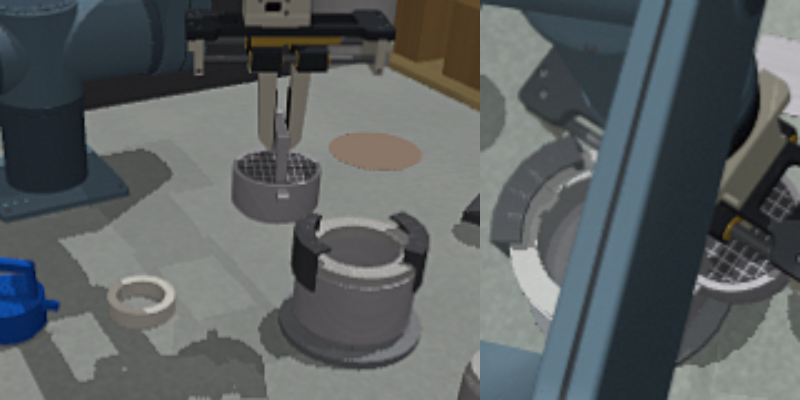

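The scene crop shows the strainer hanging level from the bar, cup rim centred near (277,172) in the crop, before the pot at (360,255). Now I measure where the cup's axis is relative to the TCP.

```bash
cat >> h.py <<'E'
def proj(n,P):
    c=vision.get_calibration(n);T=np.linalg.inv(c['world_from_camera']);K=np.array([[c['fx'],0,c['cx']],[0,c['fy'],c['cy']],[0,0,1]])
    return cv2.projectPoints(np.float64(P),cv2.Rodrigues(T[:3,:3])[0],T[:3,3],K,np.array([c['k1'],0,0,0.]))[0][:,0]
def circ(n,im,c,z,R,lo,hi,skip=lambda a:False,sgn=-1):
    g=cv2.cvtColor(im,cv2.COLOR_BGR2GRAY).astype(np.float32);c=np.array(c,float)
    for it in range(4):
        pts=[]
        for a in np.arange(0,360,3):
            if skip(a): continue
            A=np.radians(a);r=np.arange(lo,hi,.25);P=np.c_[c[0]+r*np.cos(A),c[1]+r*np.sin(A),0*r+z]
            q=proj(n,P).astype(np.float32);v=cv2.remap(g,q[:,0].copy(),q[:,1].copy(),cv2.INTER_LINEAR).ravel()
            dv=sgn*np.gradient(cv2.GaussianBlur(v[:,None],(1,9),2).ravel());k=dv.argmax()
            if dv[k]>1: pts.append(P[k,:2])
        f=fit(np.array(pts),R);c=f.x
    return c,len(pts),np.sqrt((f.fun**2).mean())
E
python3 - <<'E'
from h import *
s=cv2.imread("pics/s4full.png"); t=cv2.imread("pics/t4full.png")
for g in((523.6,91.8),(519,94),(528,89)): print("cup",circ("scene",s,g,230.6,45,41,50))
s0=cv2.imread("pics/scene0.png");t0=cv2.imread("pics/top0.png")
print("cup on bench scene",circ("scene",s0,(514,-210.5),46,45,41,50),"top",circ("top",t0,(514,-210.5),46,45,41,50))
# lug end and bar end in scene: crop px -> full
px=np.array([[284,116]])/2.2222+[250,80]
print("near bar end top-mid",cast("scene",px,254.7+17.9+7))
E
```

```text
cup (array([522.29740801,  92.73459118]), 48, np.float64(0.9319731579056074))
cup (array([522.26314694,  92.76032912]), 47, np.float64(0.888111098702891))
cup (array([522.25406893,  92.77032316]), 46, np.float64(0.9927457334268184))
cup on bench scene (array([ 513.55380331, -209.84772568]), 98, np.float64(0.7483467576759754)) top (array([ 513.04252742, -210.87909641]), 115, np.float64(0.7852732110221263))
near bar end top-mid [[514.5182787  103.14584511]]
```

Request:
drive_tool(delta_pos=[[0.1, 0.25, 0], [0.2, 0.5, 0], [0.3, 0.75, 0], [0.4, 1, 0], [0.4, 1, 0], [0.4, 1, 0]], rotation=[[0, 0, 0], [0, 0, 0], [0, 0, 0.02], [0, 0, 0.02], [0, 0, 0.02], [0, 0, 0.02]], claw=[0.1, 0.1, 0.1, 0.1, 0.1, 0.1], newtons=40)

```text
clock: 9.45
tcp_pos: [532.3, 196.7, 254.4]
ee_rot: [-0.0, 0.229, 0.973, -0.001]
contact_force: [-0.2, 0.2, -3.5]
gripper_width: 0.124
gripper_force: 40.0
```

```bash
python3 -c "
from h import *
st(532.4,205.3,153.8)"
```

```text
t 9.45 tcp [532.3 196.7 254.4] th 153.56 tilt [-0.03 -0.06] q [ 0.16  0.27  1.43 -0.    1.44 -0.95] F [-0.2  0.2 -3.5] M [ 0.02 -0.17  0.02] w 0.124 40.0
tool shift mm [ 3.7  7.8 -0. ] rot z deg -0.24
```

Request:
drive_tool(delta_pos=[[0.037, 0.078, 0], [0.037, 0.078, 0.2], [0.037, 0.078, 0.4], [0.037, 0.078, 0.5], [0.037, 0.078, 0.5], [0.037, 0.078, 0.5]], rotation=[[0, 0, 0], [0, 0, 0], [0, 0, 0], [0, 0, 0], [0, 0, 0], [0, 0, 0]], claw=[0.1, 0.1, 0.1, 0.1, 0.1, 0.1])

```text
clock: 10.05
tcp_pos: [532.7, 206.1, 205.2]
ee_rot: [0.0, 0.229, 0.973, 0.0]
contact_force: [-0.2, -1.2, -3.1]
gripper_width: 0.125
gripper_force: 40.0
```

Run:
```python
from h import *
st(532.4,205.3,153.8)
I=vision.camera('scene')[:,:,::-1].copy();J=vision.camera('top')[:,:,::-1];cv2.imwrite('pics/s5full.png',I)
z=arm.read_state()['tcp_pos'][2]-24.1
print(circ("scene",I,(530,206),z,45,41,50))
cv2.imwrite('pics/s5.png',np.hstack([cv2.resize(I[120:250,350:480],(400,400),interpolation=2),cv2.resize(J[120:240,140:260],(400,400),interpolation=2)]))
```

```text
t 10.05 tcp [532.7 206.1 205.2] th 153.5 tilt [0.03 0.01] q [ 0.17  0.31  1.5  -0.    1.33 -0.93] F [-0.2 -1.2 -3.1] M [ 0.02 -0.19  0.09] w 0.125 40.0
tool shift mm [-0.1 -0.9 -0. ] rot z deg -0.3
(array([532.18499081, 206.03591962]), 47, np.float64(1.2722061267399547))
```

View pics/s5.png

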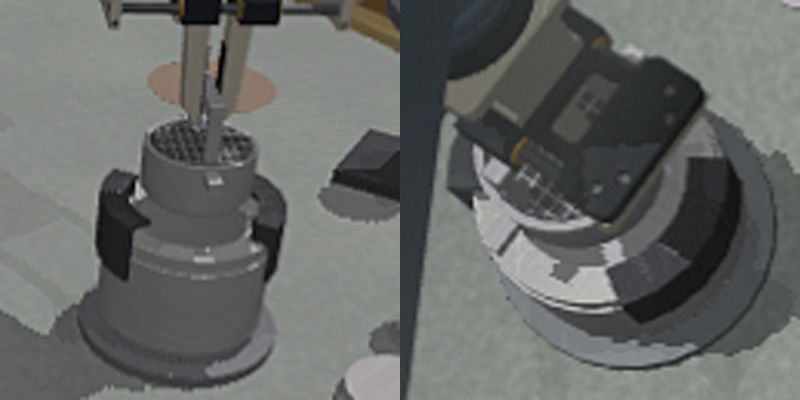

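The picture shows the cup just above the mouth, centred between the hooks, with the near lug (213,180) over the front gap. I lower it gently by feel.

Request:
drive_tool(delta_pos=[[0.004, -0.006, 0.1], [0.004, -0.006, 0.15], [0.004, -0.006, 0.18], [0.004, -0.006, 0.21], [0.004, -0.006, 0.24], [0.004, -0.006, 0.27], [0.004, -0.006, 0.27]], rotation=[[0, 0, 0], [0, 0, 0], [0, 0, 0], [0, 0, 0], [0, 0, 0], [0, 0, 0], [0, 0, 0]], claw=[0.1, 0.1, 0.1, 0.1, 0.1, 0.1, 0.1])

```text
clock: 10.85
tcp_pos: [531.4, 206.0, 177.2]
ee_rot: [-0.0, 0.229, 0.973, -0.0]
contact_force: [-0.6, -0.0, -4.0]
gripper_width: 0.122
gripper_force: 40.0
```

Request:
drive_tool(delta_pos=[[0, 0, 0.03], [0, 0, 0.06], [0, 0, 0.09], [0, 0, 0.12], [0, 0, 0.12]], rotation=[[0, 0, 0], [0, 0, 0], [0, 0, 0], [0, 0, 0], [0, 0, 0]], claw=[0.1, 0.1, 0.1, 0.1, 0.1])

```text
clock: 11.35
tcp_pos: [531.3, 206.0, 165.0]
ee_rot: [-0.0, 0.229, 0.973, -0.0]
contact_force: [-0.4, -0.4, -3.1]
gripper_width: 0.127
gripper_force: 40.0
```

Request:
drive_tool(delta_pos=[[0, 0, 0.03], [0, 0, 0.06], [0, 0, 0.09], [0, 0, 0.11], [0, 0, 0.12], [0, 0, 0.13], [0, 0, 0.13]], rotation=[[0, 0, 0], [0, 0, 0], [0, 0, 0], [0, 0, 0], [0, 0, 0], [0, 0, 0], [0, 0, 0]], claw=[0.1, 0.1, 0.1, 0.1, 0.1, 0.1, 0.1])

```text
clock: 12.05
tcp_pos: [531.7, 206.0, 152.6]
ee_rot: [-0.0, 0.229, 0.973, -0.0]
contact_force: [-0.2, 0.4, -4.1]
gripper_width: 0.126
gripper_force: 40.0
```

Request:
drive_tool(delta_pos=[[0, 0, 0.01], [0, 0, 0.02], [0, 0, 0.02]], rotation=[[0, 0, 0], [0, 0, 0], [0, 0, 0]], claw=[0.1, 0.1, 0.1])

```text
clock: 12.35
tcp_pos: [531.6, 206.0, 150.5]
ee_rot: [-0.0, 0.229, 0.973, -0.0]
contact_force: [0.6, -0.3, -3.9]
gripper_width: 0.125
gripper_force: 40.0
```

Request:
drive_tool(delta_pos=[[0, 0, 0.005], [0, 0, 0.01], [0, 0, 0.01], [0, 0, 0.01]], rotation=[[0, 0, 0], [0, 0, 0], [0, 0, 0], [0, 0, 0]], claw=[0.1, 0.1, 0.1, 0.1])

```text
clock: 12.75
tcp_pos: [531.7, 206.1, 149.7]
ee_rot: [-0.0, 0.229, 0.973, 0.0]
contact_force: [0.2, 0.1, -2.7]
gripper_width: 0.126
gripper_force: 40.0
```

Request:
drive_tool(delta_pos=[[0, 0, 0.005], [0, 0, 0.01], [0, 0, 0.01], [0, 0, 0.01]], rotation=[[0, 0, 0], [0, 0, 0], [0, 0, 0], [0, 0, 0]], claw=[0.1, 0.1, 0.1, 0.1])

```text
clock: 13.15
tcp_pos: [531.9, 206.1, 149.0]
ee_rot: [0.0, 0.229, 0.973, 0.0]
contact_force: [0.4, -0.5, -0.3]
gripper_width: 0.12
gripper_force: 40.0
```

Contact at the expected ledge height. I add a light push and twist clockwise, correcting for the cup axis lying ~2.3 mm along tool x from the TCP.

Request:
drive_tool(delta_pos=[[0, 0, 0.007], [0, -0.004, 0.007], [0.001, -0.008, 0.007], [0.003, -0.011, 0.007], [0.003, -0.011, 0.007]], rotation=[[0, 0, 0.1], [0, 0, 0.35], [0, 0, 0.6], [0, 0, 0.85], [0, 0, 1]], claw=[0.1, 0.1, 0.1, 0.1, 0.1])

```text
clock: 13.65
tcp_pos: [531.4, 205.3, 148.9]
ee_rot: [0.001, 0.475, 0.88, 0.0]
contact_force: [-1.3, -0.4, 2.4]
gripper_width: 0.127
gripper_force: 40.1
```

```bash
python3 -c "
from h import *
st(532,205,123.7)"
```

```text
t 13.65 tcp [531.4 205.3 148.9] th 123.3 tilt [0.09 0.01] q [ 0.17  0.35  1.59 -0.    1.2  -0.41] F [-1.3 -0.4  2.4] M [-0.11  0.02  0.2 ] w 0.127 40.1
tool shift mm [-0.6  0.4  0. ] rot z deg -0.4
```

Request:
drive_tool(delta_pos=[[0, -0.003, 0], [0, -0.006, 0], [0.001, -0.009, 0], [0.003, -0.011, 0], [0.003, -0.011, 0]], rotation=[[0, 0, 0.25], [0, 0, 0.5], [0, 0, 0.75], [0, 0, 1], [0, 0, 1]], claw=[0.1, 0.1, 0.1, 0.1, 0.1])

```text
clock: 14.15
tcp_pos: [530.3, 205.0, 148.9]
ee_rot: [0.0, 0.685, 0.728, 0.001]
contact_force: [-0.8, -0.2, 4.1]
gripper_width: 0.126
gripper_force: 40.0
```

Request:
drive_tool(delta_pos=[[0, 0, 0.003], [0, -0.001, 0.003], [0, -0.002, 0.003], [0, -0.002, 0.003]], rotation=[[0, 0, 0.05], [0, 0, 0.1], [0, 0, 0.15], [0, 0, 0.15]], claw=[0.1, 0.1, 0.1, 0.1])

```text
clock: 14.55
tcp_pos: [530.4, 205.0, 148.9]
ee_rot: [0.001, 0.712, 0.702, 0.001]
contact_force: [-0.8, -0.3, 6.9]
gripper_width: 0.126
gripper_force: 40.1
```

Request:
drive_tool(delta_pos=[[0, 0, 0], [0, -0.001, 0], [0, -0.001, 0]], rotation=[[0, 0, 0.04], [0, 0, 0.08], [0, 0, 0.08]], claw=[0.1, 0.1, 0.1])

```text
clock: 14.85
tcp_pos: [530.3, 205.0, 148.9]
ee_rot: [0.001, 0.726, 0.687, 0.001]
contact_force: [-0.8, 0.0, 6.4]
gripper_width: 0.124
gripper_force: 40.1
```

```bash
python3 -c "
from h import *
st()"
```

```text
t 14.85 tcp [530.3 205.  148.9] th 86.84 tilt [0.14 0.02] q [ 0.17  0.35  1.59 -0.    1.2   0.23] F [-0.8  0.   6.4] M [0.01 0.15 0.26] w 0.124 40.1
```

Request:
drive_tool(delta_pos=[[0, 0, 0], [0, -0.001, 0], [0, -0.001, 0]], rotation=[[0, 0, 0.04], [0, 0, 0.08], [0, 0, 0.08]], claw=[0.1, 0.1, 0.1])

```text
clock: 15.15
tcp_pos: [530.2, 205.0, 148.9]
ee_rot: [0.001, 0.741, 0.672, 0.001]
contact_force: [-1.0, -0.6, 5.6]
gripper_width: 0.127
gripper_force: 40.1
```

Request:
drive_tool(delta_pos=[[0, 0, 0], [0, -0.001, 0], [0, -0.001, 0]], rotation=[[0, 0, 0.04], [0, 0, 0.08], [0, 0, 0.08]], claw=[0.1, 0.1, 0.1])

```text
clock: 15.45
tcp_pos: [530.0, 205.0, 148.9]
ee_rot: [0.001, 0.754, 0.656, 0.001]
contact_force: [-1.3, -0.7, 6.3]
gripper_width: 0.125
gripper_force: 40.1
```

Request:
drive_tool(delta_pos=[[0, 0, 0], [0, -0.001, 0], [0, -0.001, 0]], rotation=[[0, 0, 0.04], [0, 0, 0.08], [0, 0, 0.08]], claw=[0.1, 0.1, 0.1])

```text
clock: 15.75
tcp_pos: [530.0, 205.1, 148.9]
ee_rot: [0.001, 0.768, 0.64, 0.001]
contact_force: [-1.2, -0.4, 6.5]
gripper_width: 0.125
gripper_force: 40.1
```

Request:
drive_tool(delta_pos=[[0, 0, 0], [0, -0.001, 0], [0, -0.001, 0]], rotation=[[0, 0, 0.04], [0, 0, 0.08], [0, 0, 0.08]], claw=[0.1, 0.1, 0.1])

```text
clock: 16.05
tcp_pos: [530.0, 205.1, 148.9]
ee_rot: [0.001, 0.781, 0.624, 0.001]
contact_force: [-1.4, -0.8, 5.4]
gripper_width: 0.123
gripper_force: 40.1
```

Request:
drive_tool(delta_pos=[[0, 0, 0], [0, -0.001, 0], [0, -0.001, 0]], rotation=[[0, 0, 0.04], [0, 0, 0.08], [0, 0, 0.08]], claw=[0.1, 0.1, 0.1])

```text
clock: 16.35
tcp_pos: [529.9, 205.2, 148.9]
ee_rot: [0.001, 0.794, 0.608, 0.001]
contact_force: [-1.5, 0.5, 6.9]
gripper_width: 0.126
gripper_force: 40.1
```

Request:
drive_tool(delta_pos=[[0, 0, 0], [0, -0.001, 0], [0, -0.001, 0]], rotation=[[0, 0, 0.04], [0, 0, 0.08], [0, 0, 0.08]], claw=[0.1, 0.1, 0.1])

```text
clock: 16.65
tcp_pos: [529.9, 205.2, 148.9]
ee_rot: [0.001, 0.807, 0.591, 0.001]
contact_force: [-0.8, -0.6, 4.5]
gripper_width: 0.127
gripper_force: 40.1
```

Request:
drive_tool(delta_pos=[[0, 0, 0], [0, -0.001, 0], [0, -0.001, 0]], rotation=[[0, 0, 0.04], [0, 0, 0.08], [0, 0, 0.08]], claw=[0.1, 0.1, 0.1])

```text
clock: 16.95
tcp_pos: [529.8, 205.2, 148.9]
ee_rot: [0.001, 0.819, 0.574, 0.001]
contact_force: [-0.7, -0.4, 5.2]
gripper_width: 0.128
gripper_force: 40.1
```

Request:
drive_tool(delta_pos=[[0, 0, 0], [0, -0.001, 0], [0, -0.001, 0]], rotation=[[0, 0, 0.04], [0, 0, 0.08], [0, 0, 0.08]], claw=[0.1, 0.1, 0.1])

```text
clock: 17.25
tcp_pos: [529.6, 205.3, 148.8]
ee_rot: [0.0, 0.831, 0.557, 0.001]
contact_force: [-0.7, -0.7, 5.3]
gripper_width: 0.126
gripper_force: 40.1
```

Request:
drive_tool(delta_pos=[[0, 0, 0], [0, -0.001, 0], [0, -0.001, 0]], rotation=[[0, 0, 0.04], [0, 0, 0.08], [0, 0, 0.08]], claw=[0.1, 0.1, 0.1])

```text
clock: 17.55
tcp_pos: [529.2, 205.2, 148.8]
ee_rot: [0.0, 0.842, 0.539, 0.001]
contact_force: [-1.9, 0.2, 4.8]
gripper_width: 0.122
gripper_force: 40.1
```

Request:
drive_tool(delta_pos=[[0, 0, 0], [0, -0.001, 0], [0, -0.001, 0]], rotation=[[0, 0, 0.04], [0, 0, 0.08], [0, 0, 0.08]], claw=[0.1, 0.1, 0.1])

```text
clock: 17.85
tcp_pos: [528.0, 204.9, 146.9]
ee_rot: [-0.0, 0.854, 0.52, -0.001]
contact_force: [-0.3, -0.1, -3.8]
gripper_width: 0.123
gripper_force: 40.0
```

The strainer has dropped 2 mm and the push has vanished: it is in the notch. I follow it down gently.

Request:
drive_tool(delta_pos=[[0, 0, 0.01], [0, 0, 0.02], [0, 0, 0.03], [0, 0, 0.03]], rotation=[[0, 0, 0], [0, 0, 0], [0, 0, 0], [0, 0, 0]], claw=[0.1, 0.1, 0.1, 0.1])

```text
clock: 18.25
tcp_pos: [528.3, 205.1, 144.3]
ee_rot: [-0.0, 0.854, 0.52, -0.0]
contact_force: [-0.2, 0.3, -3.7]
gripper_width: 0.126
gripper_force: 40.0
```

```bash
python3 -c "
from h import *
st()"
```

```text
t 18.25 tcp [528.3 205.1 144.3] th 62.66 tilt [-0.04 -0.01] q [0.17 0.35 1.6  0.   1.19 0.65] F [-0.2  0.3 -3.7] M [-0.06 -0.06 -0.04] w 0.126 40.0
```

Request:
drive_tool(delta_pos=[[0, 0, 0.01], [0, 0, 0.02], [0, 0, 0.03], [0, 0, 0.035], [0, 0, 0.035]], rotation=[[0, 0, 0], [0, 0, 0], [0, 0, 0], [0, 0, 0], [0, 0, 0]], claw=[0.1, 0.1, 0.1, 0.1, 0.1])

```text
clock: 18.75
tcp_pos: [528.6, 205.0, 141.2]
ee_rot: [0.0, 0.854, 0.52, 0.0]
contact_force: [-0.9, -0.2, -3.4]
gripper_width: 0.125
gripper_force: 40.0
```

Request:
drive_tool(delta_pos=[[0, 0, 0.005], [0, 0, 0.01], [0, 0, 0.01]], rotation=[[0, 0, 0], [0, 0, 0], [0, 0, 0]], claw=[0.1, 0.1, 0.1])

```text
clock: 19.05
tcp_pos: [528.7, 205.0, 140.9]
ee_rot: [0.0, 0.854, 0.52, 0.0]
contact_force: [-2.6, -0.9, 3.9]
gripper_width: 0.127
gripper_force: 40.0
```

```bash
python3 -c "
from h import *
st()"
```

```text
t 19.05 tcp [528.7 205.  140.9] th 62.65 tilt [ 0.05 -0.  ] q [ 0.17  0.35  1.6  -0.    1.19  0.65] F [-2.6 -0.9  3.9] M [-0.26  0.39  0.01] w 0.127 40.0
```

Seated: the drop from the ledge is 8.0 mm, with a light push. I unload, open, rise, and look.

Request:
drive_tool(delta_pos=[[0, 0, -0.006], [0, 0, -0.006], [0, 0, -0.006], [0, 0, -0.006], [0, 0, -0.006], [0, 0, -0.006], [0, 0, -0.006]], rotation=[[0, 0, 0], [0, 0, 0], [0, 0, 0], [0, 0, 0], [0, 0, 0], [0, 0, 0], [0, 0, 0]], claw=[0.1, 0.15, 0.2, 0.25, 0.3, 0.35, 0.35])

```text
clock: 19.75
tcp_pos: [528.6, 205.1, 140.7]
ee_rot: [0.0, 0.854, 0.52, 0.0]
contact_force: [-1.0, 0.1, 0.5]
gripper_width: 0.347
gripper_force: 0.0
```

Request:
drive_tool(delta_pos=[[0, 0, -0.1], [0, 0, -0.3], [0, 0, -0.6], [0, 0, -1], [0, 0, -1]], rotation=[[0, 0, 0], [0, 0, 0], [0, 0, 0], [0, 0, 0], [0, 0, 0]], claw=[0.35, 0.35, 0.35, 0.35, 0.35])

```text
clock: 20.25
tcp_pos: [531.7, 205.8, 247.6]
ee_rot: [0.002, 0.854, 0.52, 0.005]
contact_force: [0.6, 0.1, 0.3]
gripper_width: 0.345
gripper_force: 0.0
```

Request:
drive_tool(delta_pos=[[-0.3, 0, -0.2], [-0.6, 0, -0.2], [-1, 0, -0.2], [-1, 0, -0.2]], rotation=[[0, 0, 0], [0, 0, 0], [0, 0, 0], [0, 0, 0]], claw=[0.35, 0.35, 0.35, 0.35])

```text
clock: 20.65
tcp_pos: [480.8, 113.5, 261.1]
ee_rot: [0.0, 0.855, 0.519, -0.001]
contact_force: [-0.6, -0.5, -0.3]
gripper_width: 0.35
gripper_force: 0.0
```

```bash
python3 -c "
from h import *
st()
I=vision.camera('scene')[:,:,::-1];J=vision.camera('top')[:,:,::-1]
print(circ('scene',I.copy(),(530,206),117,45,41,50))
cv2.imwrite('pics/s6.png',np.hstack([cv2.resize(I[120:250,350:480],(400,400),interpolation=2),cv2.resize(J[120:240,140:260],(400,400),interpolation=2)]))"
```

```text
t 20.65 tcp [480.8 113.5 261.1] th 62.49 tilt [-0.04 -0.09] q [ 0.01  0.13  1.59 -0.    1.42  0.49] F [-0.6 -0.5 -0.3] M [-0.01 -0.03  0.03] w 0.35 0.0
(array([532.94636949, 207.6533371 ]), 81, np.float64(1.7889958333828517))
```

View pics/s6.png

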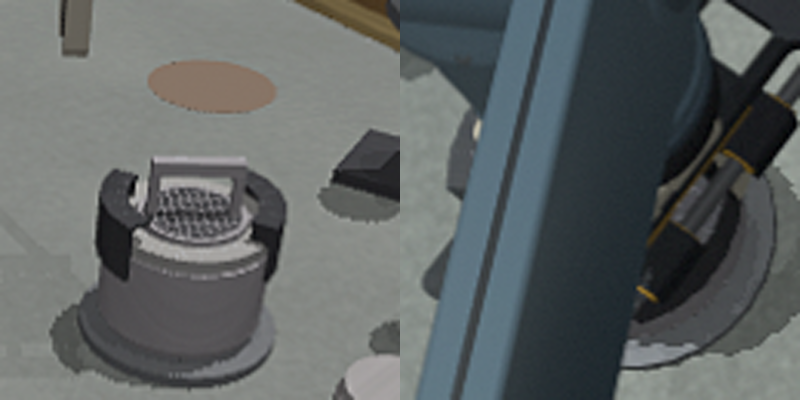

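The picture shows the strainer sitting low and level in the pot, its bar (200,165) across the two hooks and the lugs under the roofs, with the gripper clear. I hand in.

```bash
python3 -c "
from cell import arm
print(arm.hand_in())"
```

```text
the job is handed in; nothing more can be done
None
```

The strainer is locked in the pot: it sank the full 8 mm at about 91° clockwise, with pushes of about 10 N or less at the readings. It looked level after release and nothing else was touched. I moved the wrong way once while carrying it, without contact. The job is handed in; no verdict came back.

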